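Copy a card on the desk printer

ROBOT

A 6-joint arm with a two-finger parallel gripper is mounted at the origin on the work surface. World frame = base frame: x ahead of the robot, y to its left, z up, the work surface at z = 0. Lengths are in m, angles in degrees, forces in N, time in s.
With the tool pointing down it reaches from about 0.4 to 0.825 m from the base axis. Payload 7 kg.
Tool frame: the origin (TCP) lies midway between the tips of the shut fingers; the grasp point (between the pads) lies 19 mm behind it; z points along the fingers, y is the line along which they close (so a half turn about z gives the same grasp; the last joint's range is limited). The gripper opens to 85 mm and grips with 20 to 120 N. Pads are 22 mm wide; open, the fingers measure 114 mm over their backs; the gripper's body (76 mm by 85 mm) begins 54 mm behind the grasp point. The pads swing forward as they close: fully open they stand 13 mm farther back than shut.
Start: joints at [-54.54, 20.546, 0.682, 0, -70.136, -16.507], TCP at [0.219, -0.638, 0.231] pointing down, gripper open.
Joint ranges: [-176.03, 176.03], [-82.01, 121.73], [-58.28, 71.71], [-173.87, 95.51], [-174.79, -0.11], [-173.66, 173.66]. Speed limits (degrees/s): [136.94, 136.94, 172.46, 180, 180, 180].

INTERFACE

Orientations are given as a 3x3 rotation matrix whose columns are the frame's x, y, z axes.
In Python, from workcell import bot gives the robot as it stands.
- The arm moves only by the tool play_rows, never from a script. Its argument "motion" is one flat list of numbers, 5 for each row, row after row: the opening, from -1 (shut) to 1 (fully open), then the shift along the tool's x, y, z in units of 0.3 m (1.0 is 0.3 m), then the turn about the tool's z in units of 120 degrees (1.0 is 120 degrees). A call has 1 to 8 rows; each row is the pose to reach, as a shift and turn from the pose commanded when the call began, along the tool's axes at that moment; what a row does not reach only later rows make up. A row lasts 1/8 s, in which the tool goes at most 62.5 mm and 10.7 degrees, less where a joint would pass 70% of its speed; a pose out of reach is approached as far as the arm can. A call with a number of a shift or a turn outside -1 to 1 is refused whole. A call with a gripper value outside its range is refused whole. The fingers move at their own pace and stop on an object; the grip force is fixed at half the most. Time passes only in rows, so rows that repeat a pose let the fingers close. It gives the time, the measured TCP pose, the force, the opening and the grip force at its end, in the units of the state.
- bot.get_state(): the state, without advancing time (a new reading comes with each control period).
- bot.camera(name): name is "side" or "top"; returns a dict with "pixels" (400x640x3 uint8, red, green, blue), "z_map" (400x640 float32, m along the optical axis (not along the pixel's ray), 0 where there is no reading), "K" (3x3 intrinsics, pixels), "world_to_cam" (4x4, takes a point from world to camera coordinates). Camera axes: x right, y up, looking along -z (the intrinsics and any distortion apply to the point x, -y, -z); pixel columns grow to the right and rows downward; lengths in m; the calibration is good to about 2 mm. A picture is of the moment at which its call begins.
- bot.finish_job(): hands the job in; it is judged then, once.
The state is a dict: "t": time; "q": joint angles; "qd": joint speeds; "tau": joint torques, N m; "tool_pos": TCP position; "tool_rot": TCP orientation; "contact_force": force on the tool from outside, world axes, zero at the start; "moment": the same for the moment, N m; "grip_width": finger opening in m; "grip_force": force on a finger pad.
Only numpy, scipy, OpenCV 4.12 (cv2) and the standard library are available. Lean on these libraries where they do the work, as an engineer would, in place of code of your own. Each camera call takes 0.05 s, during which the arm holds its last target. There are 200 camera calls.

TASK

Make a black-and-white copy of the card lying on the printer's glass: press the power key to wake the printer, then push the raised scanner lid down until it is fully shut, without slamming it, and only then press the black-copy key, each key pressed all the way down. Press and push with the fingertips from above and take hold of nothing: do not lift the lid or reach under it, and do not press the power key again once the lid is shut. Leave the colour-copy and stop keys alone and everything else on the desk and on the printer standing where it is.

Things in the scene. Friction and masses are not known exactly. Their poses are not given: they have to be found in the camera images.
- printer: white A4 flatbed printer-copier, fixed, 300 mm deep (its x) x 390 mm wide (its y) x 146 mm tall with the lid shut. Origin at the centre of its underside; its x axis points from its front, which faces the robot, to its back, y to the left seen from the robot, z up. Behind its control deck lies the glass with a card on it, under the raised scanner lid
- deck (a point): middle of the key row, on the flat black control deck (69 mm deep, along the printer's front edge, top 126 mm above the desk), 118 mm in front of the printer's origin. Along the printer's y from here: +120 mm power key, -65 black-copy, -110 colour-copy, -155 stop. The blue screen and five small grey menu pads are flush and do nothing
- power_key_top (a point): power key: white cap in a green ring, alone to the left of the screen. Its axis is vertical; the round cap is 19 mm across and stands 6 mm proud of the flat deck. This point is the centre of the cap's top face
- power_key (a joint): power key, 0 released, 0.004 m fully pressed down (4 mm of travel); sprung: it starts to move at about 2 N, is fully down at about 4 N and comes back up by itself
- mono_key_top (a point): black-copy key: light grey cap with a black diamond, the nearest to the screen of the three keys right of it. Its axis is vertical; the round cap is 19 mm across and stands 6 mm proud of the flat deck. This point is the centre of the cap's top face
- mono_key (a joint): black-copy key, 0 released, 0.004 m fully pressed down (4 mm of travel); sprung: it starts to move at about 2 N, is fully down at about 4 N and comes back up by itself
- colour_key_top (a point): colour-copy key: light grey cap with cyan, magenta and yellow dots, the middle one of the three keys on the right; not to be pressed. Its axis is vertical; the round cap is 19 mm across and stands 6 mm proud of the flat deck. This point is the centre of the cap's top face
- colour_key (a joint): colour-copy key, 0 released, 0.004 m fully pressed down (4 mm of travel); sprung: it starts to move at about 2 N, is fully down at about 4 N and comes back up by itself
- stop_key_top (a point): stop key: orange cap, the rightmost; not to be pressed. Its axis is vertical; the round cap is 19 mm across and stands 6 mm proud of the flat deck. This point is the centre of the cap's top face
- stop_key (a joint): stop key, 0 released, 0.004 m fully pressed down (4 mm of travel); sprung: it starts to move at about 2 N, is fully down at about 4 N and comes back up by itself
- scan_lid (a joint): scanner lid, hinged along its back edge (hinge line parallel to the printer's y): 0 = fully shut, positive = raised (rad); starts between 0.45 and 0.8. A stiff friction hinge: it stays at any angle and goes down under about 3 to 6 N pushed square to its top near the front edge. Follow the arc about the hinge: a straight-down push at one spot drags along the slope and can jam
- lid_hinge (a point): a point on the hinge line, at mid-width: 148 mm behind the printer's origin and 118 mm above the desk. The lid is a plain white slab reaching 226 mm from here to its front edge, 386 mm wide; its top face lies 28 mm above the hinge line when shut and turns with the lid
- lid_edge (a point): middle of the lid's front edge, on its top face; when shut it is 146 mm above the desk and 40 mm behind the row of keys
- document_pad: white pad covering the underside of the lid, 4 mm thick, foam-backed so that it gives 2 mm; origin on the hinge line, at the lid's mid-width. Fingers have no business here
- cat: small white ceramic cat figurine, 25 mm wide, 41 mm tall, sitting on the left end of the printer's control deck about 54 mm to the left of the power key; origin at the centre of its underside. A bystander
- phone_stand: phone on a black round-footed stand, foot 104 mm across, about 210 mm tall; origin at the centre of its underside. A bystander
- clock: round desk clock on a yellow wooden block, 95 mm wide, 55 mm deep, 123 mm tall; origin at the centre of its underside. A bystander
- pen_cup: grey cup of pens, 76 mm across, about 165 mm tall; origin at the centre of its underside. A bystander
- quartz: pale quartz cluster, about 80 mm across and 75 mm tall; origin at the centre of its underside. A bystander
- polish_bottle: pink nail polish bottle with a black cap, 28 mm square, 72 mm tall; origin at the centre of its underside. A bystander
- calculator: flat grey pocket calculator, 150 x 105 x 20 mm; origin at the centre of its underside. A bystander

How it is judged:
By the outcome, as a careful person would: the job done as asked, in the order asked, and still so for the second after the job is handed in, with the robot touching nothing.
It also fails if it takes over 54 s, if anything falls off the work surface, if the arm or the gripper's body presses on something with over 40 N, if the wrist force passes 120 N, or if a joint passes its speed limit or range.

## Working session

There is one attempt and no reset: what is moved stays moved. The work goes in short steps, Python scripts to look and compute and a tool call to move; the robot and the scene stay as the last step left them, time stands still between calls to the robot, and variables do not carry over. Pictures are saved under pics/ and viewed, at most 10 in all, crops included, and the job is handed in when it is done.

Besides the shell and the picture viewer there is one more tool, called after ">>>" in YAML: its name, and indented under it one key for each argument. play_rows: Moves the arm, as the interface text tells. Its arguments: {"type":"object","properties":{"motion":{"type":"array","items":{"type":"number","minimum":-1,"maximum":1}}},"required":["motion"]}

```bash
mkdir -p pics
cat > h.py <<'E'
import numpy as np, cv2
from workcell import bot
def snap(n):
    c=bot.camera(n); np.savez(f'{n}.npz',**{k:np.array(v) for k,v in c.items()}); return c
def load(n): return dict(np.load(f'{n}.npz'))
def pt(c,u,v,z=None):
    "world point of pixel; median depth in 3x3"
    u0,v0=int(round(u)),int(round(v))
    if z is None:
        p=c['z_map'][v0-1:v0+2,u0-1:u0+2]; z=np.median(p[p>0])
    K=c['K']; d=np.array([(u-K[0,2])/K[0,0]*z,-(v-K[1,2])/K[1,1]*z,-z,1])
    return (np.linalg.inv(c['world_to_cam'])@d)[:3]
E
python3 - <<'E'
from h import *
for n in('side','top'):
    c=snap(n); cv2.imwrite(f'pics/{n}0.png',c['pixels'][:,:,::-1]); print(n,c.keys(),c['K'],np.linalg.inv(c['world_to_cam']).round(3))
print(bot.get_state())
E
```

```text
side dict_keys(['pixels', 'z_map', 'K', 'world_to_cam']) [[507.11539502   0.         322.9239578 ]
 [  0.         507.11539502 192.84628308]
 [  0.           0.           1.        ]] [[-0.966  0.138 -0.219  0.236]
 [-0.259 -0.485  0.835  1.21 ]
 [ 0.009  0.863  0.504  0.836]
 [ 0.     0.     0.     1.   ]]
top dict_keys(['pixels', 'z_map', 'K', 'world_to_cam']) [[513.95610388   0.         323.12164   ]
 [  0.         513.95610388 197.13660893]
 [  0.           0.           1.        ]] [[ 9.100e-02  9.760e-01 -2.000e-01  1.990e-01]
 [-9.960e-01  8.900e-02 -2.000e-02 -7.000e-03]
 [-1.000e-03  2.010e-01  9.800e-01  1.688e+00]
 [ 0.000e+00  0.000e+00  0.000e+00  1.000e+00]]
{'t': 0.1, 'q': array([-5.45397349e+01,  2.05879528e+01,  6.39077759e-01, -1.67969716e-02,
       -7.01359895e+01, -1.65080519e+01]), 'qd': array([ 0.04989504, -0.01574063,  0.19479258,  0.06976188, -0.00475999,
       -0.0677737 ]), 'tau': array([-2.60055334e-03, -5.84764016e+01,  2.94114143e+01,  6.95476323e+00,
       -3.18483486e-03,  5.75254958e-06]), 'tool_pos': array([ 0.21906962, -0.63800868,  0.23045373]), 'tool_rot': array([[-9.45822147e-01, -3.24684561e-01, -6.34693387e-04],
       [-3.24685144e-01,  9.45821173e-01,  1.36637957e-03],
       [ 1.56664092e-04,  1.49842757e-03, -9.99998865e-01]]), 'contact_force': array([-0.76921645, -0.60146258,  0.0343275 ]), 'moment': array([-0.00494168, -0.05278477, -0.00398884]), 'grip_force': 0.0, 'grip_width': 0.08555078083024129}
```

View pics/side0.png

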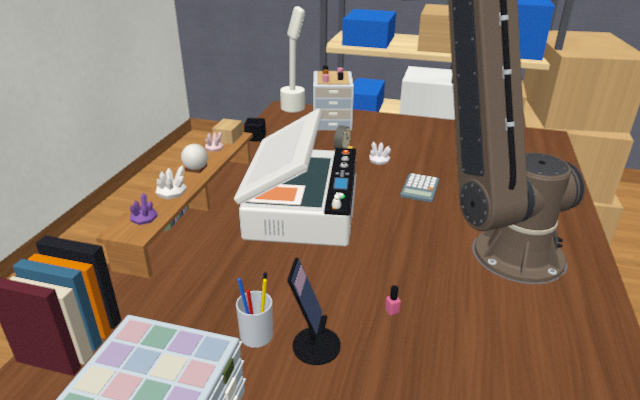

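View pics/top0.png

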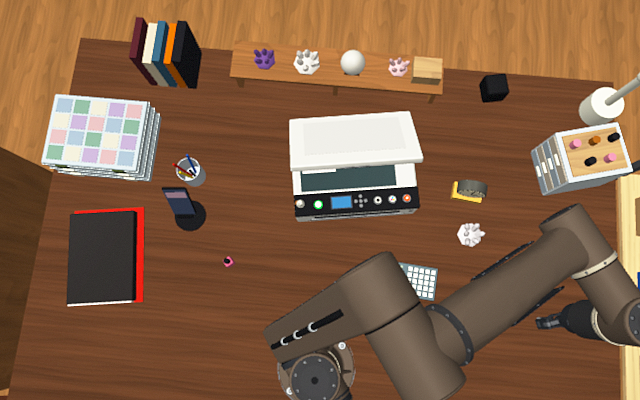

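The side view shows the printer with its lid raised at about (285,155) and the key deck along x≈345. In the top view the keys run from power (318,204) to stop (407,198), with the cat at (300,203). I'll enlarge both views.

Run:
```python
from h import *
a=load('top')['pixels'][100:230,280:430,::-1]; b=load('side')['pixels'][100:245,235:375,::-1]
cv2.imwrite('pics/tc.png',cv2.resize(a,None,fx=5,fy=4.6,interpolation=cv2.INTER_CUBIC) if 0 else cv2.resize(a,None,fx=4.6,fy=4.6,interpolation=cv2.INTER_CUBIC))
cv2.imwrite('pics/sc.png',cv2.resize(b,None,fx=4,fy=4,interpolation=cv2.INTER_CUBIC))
t=load('top')
for n,u,v in[('power',318,204),('mono',378,200),('col',392,199),('stop',407,198),('cat',300,203),('lidL',293,165),('lidmid',355,164),('lidR',420,158),('lidbackL',291,122),('lidbackR',414,116),('deck',362,212)]:
    print(n,pt(t,u,v).round(4))
```

```text
power [0.4934 0.0384 0.1293]
mono [ 0.5223 -0.1448  0.1318]
col [ 0.5293 -0.1876  0.132 ]
stop [ 0.5369 -0.2337  0.1312]
cat [0.4856 0.0921 0.1606]
lidL [0.5766 0.1171 0.2567]
lidmid [ 0.5961 -0.0605  0.2554]
lidR [ 0.6302 -0.2456  0.2582]
lidbackL [0.7435 0.147  0.1497]
lidbackR [ 0.8581 -0.2604 -0.0029]
deck [ 0.4827 -0.0993  0.1188]
```

View pics/tc.png

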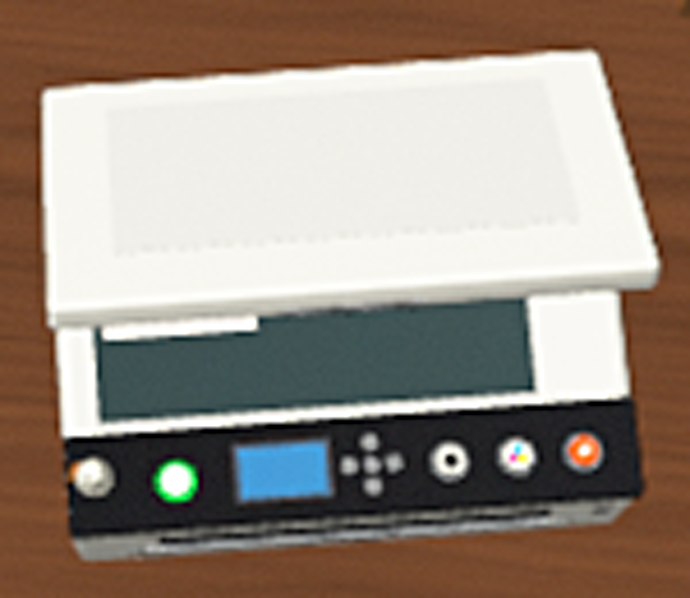

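View pics/sc.png

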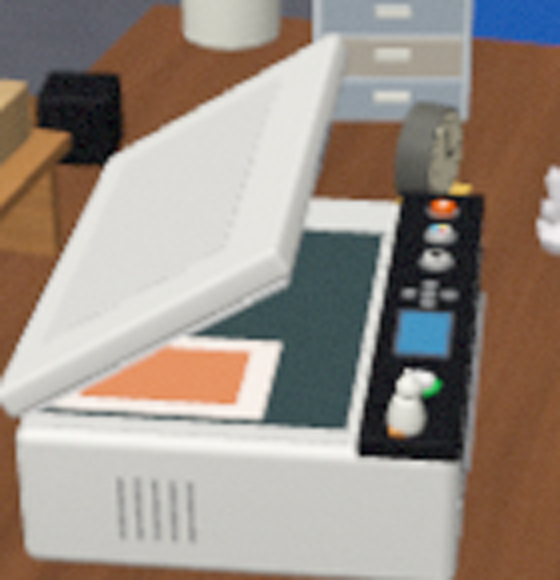

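The top crop gives power at (317.9,204.2), mono (377.4,199.8), colour (392.0,198.9) and stop (406.3,197.9). In the side crop, mono is at about (343.8,164.3), colour (344.5,157.6) and stop (345,151.3). The cat half hides the power key there.

```bash
cat >> h.py <<'E'
def tri(t,s,a,b):
    P=[c['K']@np.diag([1,-1,-1])@c['world_to_cam'][:3] for c in(t,s)]
    X=cv2.triangulatePoints(P[0],P[1],np.array(a,float).reshape(2,1),np.array(b,float).reshape(2,1)); return X[:3,0]/X[3,0]
def cloud(c,step=1):
    v,u=np.mgrid[0:400:step,0:640:step]; z=c['z_map'][v,u]; K=c['K']; m=z>0
    d=np.stack([(u-K[0,2])/K[0,0]*z,-(v-K[1,2])/K[1,1]*z,-z,np.ones_like(z)],-1)[m]
    return (d@np.linalg.inv(c['world_to_cam']).T)[:,:3]
def onz(c,u,v,z):
    a=pt(c,u,v,1.);o=np.linalg.inv(c['world_to_cam'])[:3,3]; return o+(a-o)*(z-o[2])/(a-o)[2]
E
python3 - <<'E'
from h import *
t,s=load('top'),load('side')
k={'power':(317.9,204.2),'mono':(377.4,199.8),'col':(392.0,198.9),'stop':(406.3,197.9)}
sd={'mono':(343.8,164.3),'col':(344.5,157.6),'stop':(345,151.3)}
for n in sd: print(n,tri(t,s,k[n],sd[n]).round(4),onz(s,*sd[n],.132).round(4))
off=np.array([120,-65,-110,-155])/1000
X=np.array([onz(t,*k[n],.132) for n in k]); print(X.round(4))
# fit pose: deck + off*ydir
A=np.linalg.lstsq(np.c_[np.ones(4),off],X[:,:2],rcond=None)[0]; print('fit',A,np.linalg.norm(A[1]))
yaw=np.arctan2(-A[1][0],A[1][1]); ex=np.array([np.cos(yaw),np.sin(yaw)]);ey=np.array([-ex[1],ex[0]])
deck=A[0]+A[1]/np.linalg.norm(A[1])*0; org=deck+.118*ex
print('yaw',np.degrees(yaw),'org',org,'hinge',org+.148*ex)
for n,c in(('top',t),('side',s)):
    P=cloud(c); L=np.c_[(P[:,:2]-org)@ex,(P[:,:2]-org)@ey,P[:,2]]
    m=(abs(L[:,1])<.17)&(L[:,0]>-.03)&(L[:,0]<.14)&(L[:,2]>.165)&(L[:,2]<.4)
    Q=L[m]
    for _ in range(5):
        C=np.linalg.lstsq(np.c_[Q[:,0],Q[:,1],np.ones(len(Q))],Q[:,2],rcond=None)[0]
        r=Q[:,2]-np.c_[Q[:,0],Q[:,1],np.ones(len(Q))]@C; Q=Q[abs(r)<max(.003,1.5*r.std())]
    th=np.arctan(-C[0]); print(n,m.sum(),len(Q),C,'theta',th,r.std(),'hinge dist',(C[0]*.148+C[2]-.118)*np.cos(th))
    E=L[(abs(L[:,1])<.17)&(L[:,2]>.15)&(L[:,0]<.2)&(L[:,0]>-.1)]; print('min x',np.percentile(E[:,0],1),'max z',np.percentile(E[:,2],99.5))
    d=L[(abs(L[:,1]-.04)<.03)&(L[:,0]<-.1)&(L[:,0]>-.14)&(L[:,2]>.1)]; print('deck z',np.median(d[:,2]))
E
```

```text
mono [ 0.5247 -0.143   0.1303] [ 0.5256 -0.14    0.132 ]
col [ 0.5321 -0.1876  0.1306] [ 0.5338 -0.1855  0.132 ]
stop [ 0.5398 -0.2313  0.1311] [ 0.5425 -0.2303  0.132 ]
[[ 0.4923  0.0386  0.132 ]
 [ 0.5227 -0.1429  0.132 ]
 [ 0.5296 -0.1876  0.132 ]
 [ 0.5368 -0.2314  0.132 ]]
fit [[ 0.51183468 -0.07925827]
 [-0.16228656  0.98228714]] 0.9956028076710418
yaw 9.38126291265878 org [ 0.62825649 -0.06002388] hinge [ 0.77427706 -0.03589939]
top 4599 3325 [-0.62439162 -0.00148906  0.24423035] theta 0.5581617061283503 0.0015975831558983826 hinge dist 0.02868747353080666
min x -0.03786614044666854 max z 0.2632888112464295
deck z 0.1263497766735815
side 2312 2110 [-0.62712037 -0.00236668  0.25011792] theta 0.5601226233114879 0.0010595480960794595 hinge dist 0.0332980433085386
min x -0.032310057592634035 max z 0.2628179374234412
deck z 0.12846602834571952
```

Yaw is about 9.4°, the lid angle about 0.56 rad (top plane 29 mm from the hinge, as expected), and the key heights match. I'm using power at (0.493,0.040) and mono at (0.5235,-0.142). Next I move over to the power key with the fingers shut.

>>> play_rows:
  motion: [-1,-0.1,0.115,0,0.02,-1,-0.2,0.23,0,0.04,-1,-0.3,0.345,0,0.06,-1,-0.4,0.46,0,0.08,-1,-0.5,0.575,0,0.08,-1,-0.6,0.69,0,0.08,-1,-0.7,0.805,0,0.08,-1,-0.8,0.92,0,0.08]

```text
t: 1.1
tool_pos: [0.3567, -0.2979, 0.2312]
tool_rot: [[-0.987, -0.162, -0.0], [-0.162, 0.987, 0.0], [0.0, 0.0, -1.0]]
contact_force: [1.1, -0.2, 0.8]
grip_width: 0.0001
grip_force: 0.0
```

```bash
cat >> h.py <<'E'
DECK=np.array([.513,-.0785]); YAW=np.radians(9.4); EX=np.array([np.cos(YAW),np.sin(YAW)]); EY=np.array([-EX[1],EX[0]])
KEY={'power':DECK+.12*EY,'mono':DECK-.065*EY}; HINGE=DECK+.266*EX
def shift(w):
    s=bot.get_state(); R=s['tool_rot']; d=R.T@(np.array(w)-s['tool_pos'])
    print('pos',s['tool_pos'].round(4),'F',s['contact_force'].round(2),'t',s['t'],'yaw',np.degrees(np.arctan2(-R[0,1],R[1,1])).round(2),'grip',round(s['grip_width'],4)); print('units',(d/.3).round(4))
E
python3 -c "
from h import *
print(KEY,HINGE); shift([*KEY['power'],.15])"
```

```text
{'power': array([0.49340088, 0.03988866]), 'mono': array([ 0.52361619, -0.14262719])} [ 0.77542819 -0.03505529]
pos [ 0.3567 -0.2979  0.2312] F [ 1.08 -0.22  0.77] t 1.1 yaw 9.34 grip 0.0001
units [-0.6323  1.0372  0.2708]
```

>>> play_rows:
  motion: [-1,-0.08,0.13,0,0,-1,-0.16,0.26,0,0,-1,-0.24,0.39,0,0,-1,-0.32,0.52,0,0,-1,-0.4,0.65,0,0,-1,-0.48,0.78,0.03,0,-1,-0.56,0.91,0.06,0,-1,-0.632,1.0,0.1,0]

```text
t: 2.1
tool_pos: [0.4953, 0.0293, 0.2011]
tool_rot: [[-0.987, -0.164, 0.0], [-0.164, 0.987, 0.0], [-0.0, 0.0, -1.0]]
contact_force: [1.0, -0.9, 0.0]
grip_width: 0.0003
grip_force: 0.0
```

```bash
python3 -c "
from h import *
shift([*KEY['power'],.15])"
```

```text
pos [0.4953 0.0293 0.2011] F [ 0.98 -0.87  0.04] t 2.1 yaw 9.42 grip 0.0003
units [0.0004 0.0359 0.1703]
```

>>> play_rows:
  motion: [-1,0,0.036,0.04,0,-1,0,0.036,0.09,0,-1,0,0.036,0.14,0,-1,0,0.036,0.17,0,-1,0,0.036,0.17,0]

```text
t: 2.72
tool_pos: [0.4926, 0.0373, 0.1497]
tool_rot: [[-0.987, -0.162, -0.001], [-0.162, 0.987, -0.001], [0.001, -0.0, -1.0]]
contact_force: [0.3, -0.2, 0.2]
grip_width: -0.0002
grip_force: 0.0
```

Run:
```python
from h import *
shift([*KEY['power'],.132])
t,s=snap('top'),snap('side')
a=s['pixels'][90:245,235:385,::-1]; b=t['pixels'][100:230,280:430,::-1]
a=cv2.resize(a,(450,465),interpolation=cv2.INTER_CUBIC); 
b=cv2.resize(b,(350,303)); o=np.zeros((465,800,3),np.uint8); o[:,:450]=a; o[:303,450:]=b
cv2.imwrite('pics/p1.png',o)
```

```text
pos [0.4926 0.0373 0.1497] F [ 0.27 -0.24  0.18] t 2.725 yaw 9.3 grip -0.0002
units [-0.0039  0.0081  0.0589]
```

View pics/p1.png

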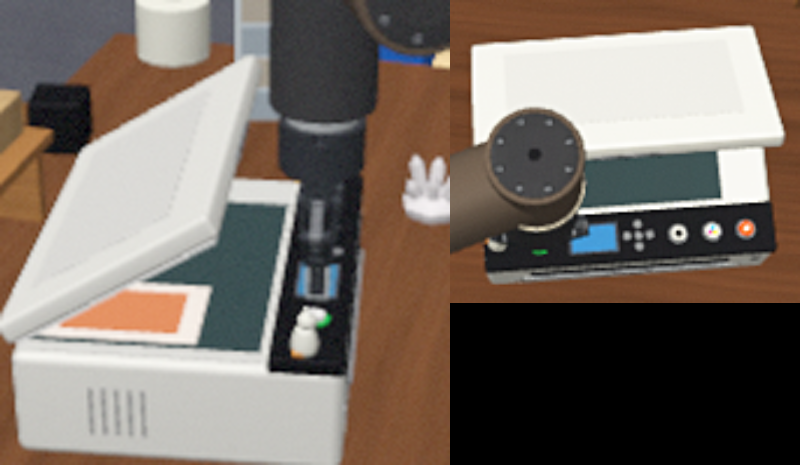

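The picture shows the shut fingertips hovering over the power key, just behind and clear of the cat, and clear of the lid. Now I press.

>>> play_rows:
  motion: [-1,-0.002,0.006,0.02,0,-1,-0.002,0.006,0.04,0,-1,-0.002,0.006,0.05,0,-1,-0.002,0.006,0.06,0,-1,-0.002,0.006,0.065,0,-1,-0.002,0.006,0.068,0]

```text
t: 3.58
tool_pos: [0.4934, 0.04, 0.13]
tool_rot: [[-0.987, -0.163, 0.0], [-0.163, 0.987, -0.0], [-0.0, -0.0, -1.0]]
contact_force: [-1.9, -0.5, 2.5]
grip_width: 0.0001
grip_force: 1.5
```

Contact at 2.5 N. I keep pressing to the stop.

>>> play_rows:
  motion: [-1,0,0,0.003,0,-1,0,0,0.006,0,-1,0,0,0.008,0,-1,0,0,0.01,0,-1,0,0,0.01,0]

```text
t: 4.2
tool_pos: [0.4935, 0.0399, 0.128]
tool_rot: [[-0.987, -0.163, 0.001], [-0.163, 0.987, -0.0], [-0.001, -0.0, -1.0]]
contact_force: [-5.7, 1.3, 13.6]
grip_width: -0.0
grip_force: 6.8
```

It read 13.6 N at the stop, 4 mm below the released height, so the key is fully pressed. Now I rise straight up.

>>> play_rows:
  motion: [-1,0,0,-0.05,0,-1,0,0,-0.15,0,-1,0,0,-0.27,0,-1,0,0,-0.39,0,-1,0,0,-0.5,0,-1,0,0,-0.57,0,-1,0,0,-0.57,0]

```text
t: 5.08
tool_pos: [0.4942, 0.0402, 0.3]
tool_rot: [[-0.987, -0.162, 0.003], [-0.162, 0.987, 0.001], [-0.004, 0.001, -1.0]]
contact_force: [0.5, 0.1, -0.3]
grip_width: 0.0002
grip_force: 0.0
```

```bash
cat >> h.py <<'E'
def lidtcp(th,r=.205,off=.010):
    "TCP for fingertip front edge touching top face r from the hinge, at lid angle th"
    c,s=np.cos(th),np.sin(th); x=-r*c+.028*s+off; z=.118+r*s+.028*c
    return np.array([*(HINGE+x*EX+.0*EY),z])
E
python3 - <<'E'
from h import *
R=bot.get_state()['tool_rot']
for th in (.62,.56,.5,.4,.3,.2,.1,0): print(th,lidtcp(th).round(4),'x,z rel',(R.T@(lidtcp(th)-lidtcp(.62))/.3).round(3))
shift(lidtcp(.62)); 
for n in('side','top'): # recheck lid angle
    P=cloud(snap(n)); d=P[:,:2]-(HINGE-.148*EX); L=np.c_[d@EX,d@EY,P[:,2]]
    Q=L[(abs(L[:,1])<.17)&(L[:,0]>-.02)&(L[:,0]<.13)&(L[:,2]>.165)&(L[:,2]<.28)]
    for _ in range(6):
        C=np.polyfit(Q[:,0],Q[:,2],1); r=Q[:,2]-np.polyval(C,Q[:,0]); Q=Q[abs(r)<max(.003,1.5*r.std())]
    print(n,len(Q),np.arctan(-C[0]),'top z at x=-.02',np.polyval(C,-.02))
E
```

```text
0.62 [ 0.6367 -0.058   0.2599] x,z rel [0. 0. 0.]
0.56 [ 0.6286 -0.0594  0.2506] x,z rel [ 0.028 -0.     0.031]
0.5 [ 0.621  -0.0606  0.2409] x,z rel [ 0.053 -0.     0.063]
0.4 [ 0.6098 -0.0625  0.2236] x,z rel [ 0.092 -0.     0.121]
0.3 [ 0.6002 -0.0641  0.2053] x,z rel [ 0.124 -0.     0.181]
0.2 [ 0.5926 -0.0653  0.1862] x,z rel [ 0.15  -0.     0.245]
0.1 [ 0.5868 -0.0663  0.1663] x,z rel [ 0.17  -0.     0.311]
0 [ 0.583  -0.0669  0.146 ] x,z rel [ 0.183 -0.     0.379]
pos [0.4942 0.0402 0.3   ] F [ 0.55  0.12 -0.34] t 5.075 yaw 9.35 grip 0.0002
units [-0.4151 -0.4002  0.1349]
side 2015 0.5617061369211117 top z at x=-.02 0.2619895810226144
top 2018 0.5629819432996498 top z at x=-.02 0.25659320452752366
```

>>> play_rows:
  motion: [-1,-0.06,-0.06,0,0,-1,-0.14,-0.14,0,0,-1,-0.23,-0.22,0,0,-1,-0.32,-0.31,0,0,-1,-0.39,-0.38,0.03,0,-1,-0.415,-0.4,0.06,0,-1,-0.415,-0.4,0.09,0,-1,-0.415,-0.4,0.12,0]

```text
t: 6.18
tool_pos: [0.635, -0.0577, 0.2612]
tool_rot: [[-0.987, -0.163, -0.001], [-0.163, 0.987, 0.0], [0.0, 0.0, -1.0]]
contact_force: [0.7, -0.5, 0.3]
grip_width: -0.0001
grip_force: 0.0
```

Run:
```python
from h import *
shift(lidtcp(.56))
t,s=snap('top'),snap('side')
a=cv2.resize(s['pixels'][60:245,235:385,::-1],(450,555),interpolation=cv2.INTER_CUBIC)
cv2.imwrite('pics/p2.png',a)
```

```text
pos [ 0.635  -0.0577  0.2612] F [ 0.72 -0.47  0.32] t 6.175 yaw 9.38 grip -0.0001
units [ 0.022  -0.0019  0.0354]
```

View pics/p2.png

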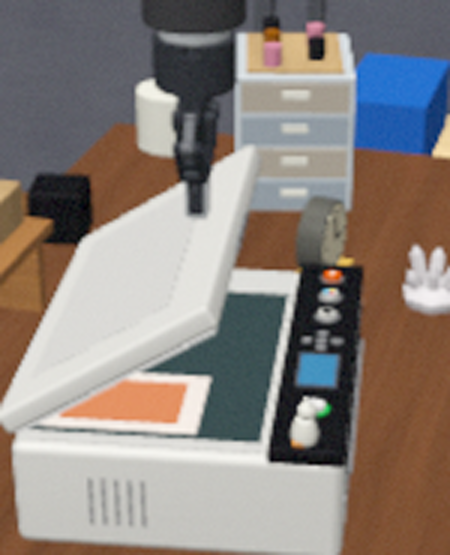

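The fingertip is at (197,212) over mid-width, about 30 mm behind the lid's front edge and just above it. Now I follow the arc slowly.

>>> play_rows:
  motion: [-1,0.011,0,0.018,0,-1,0.022,0,0.035,0,-1,0.03,0,0.045,0,-1,0.039,0,0.056,0,-1,0.047,0,0.067,0,-1,0.055,0,0.078,0,-1,0.063,0,0.09,0,-1,0.071,0,0.101,0]

```text
t: 7.28
tool_pos: [0.6146, -0.0618, 0.2313]
tool_rot: [[-0.987, -0.162, -0.0], [-0.162, 0.987, -0.0], [0.0, -0.0, -1.0]]
contact_force: [1.0, 1.1, 3.3]
grip_width: -0.0002
grip_force: 1.8
```

```bash
cat > look.py <<'E'
from h import *
import sys
for n in('side','top'):
    P=cloud(snap(n)); d=P[:,:2]-(HINGE-.148*EX); L=np.c_[d@EX,d@EY,P[:,2]]
    Q=L[(abs(L[:,1]-.12)<.06)&(L[:,0]>-.04)&(L[:,0]<.13)&(L[:,2]>.14)&(L[:,2]<.28)]
    for _ in range(6):
        C=np.polyfit(Q[:,0],Q[:,2],1); r=Q[:,2]-np.polyval(C,Q[:,0]); Q=Q[abs(r)<max(.003,1.5*r.std())]
    print(n,len(Q),'th',np.arctan(-C[0]).round(3))
R=bot.get_state()['tool_rot']
for th in map(float,sys.argv[1:]): print(th,lidtcp(th).round(4)); shift(lidtcp(th))
E
python3 look.py .4 .35 .3 .25 .2
```

```text
side 1071 th 0.442
top 583 th 0.441
0.4 [ 0.6098 -0.0625  0.2236]
pos [ 0.6143 -0.0618  0.2309] F [-0.43  0.25  0.16] t 7.375 yaw 9.34 grip -0.0
units [0.0153 0.0002 0.0244]
0.35 [ 0.6048 -0.0633  0.2146]
pos [ 0.6143 -0.0618  0.2309] F [-0.43  0.25  0.16] t 7.375 yaw 9.34 grip -0.0
units [0.0321 0.0002 0.0545]
0.3 [ 0.6002 -0.0641  0.2053]
pos [ 0.6143 -0.0618  0.2309] F [-0.43  0.25  0.16] t 7.375 yaw 9.34 grip -0.0
units [0.0474 0.0001 0.0854]
0.25 [ 0.5962 -0.0647  0.1958]
pos [ 0.6143 -0.0618  0.2309] F [-0.43  0.25  0.16] t 7.375 yaw 9.34 grip -0.0
units [6.11e-02 1.00e-04 1.17e-01]
0.2 [ 0.5926 -0.0653  0.1862]
pos [ 0.6143 -0.0618  0.2309] F [-0.43  0.25  0.16] t 7.375 yaw 9.34 grip -0.0
units [7.330e-02 1.000e-04 1.493e-01]
```

The lid follows the fingertip nicely: 0.44 rad under about 3 N. I continue at about 0.2 rad/s.

>>> play_rows:
  motion: [-1,0.008,0,0.012,0,-1,0.015,0,0.024,0,-1,0.024,0,0.039,0,-1,0.032,0,0.054,0,-1,0.04,0,0.07,0,-1,0.047,0,0.085,0,-1,0.054,0,0.101,0,-1,0.061,0,0.117,0]

```text
t: 8.38
tool_pos: [0.5963, -0.0648, 0.1961]
tool_rot: [[-0.987, -0.162, -0.0], [-0.162, 0.987, -0.0], [0.001, -0.0, -1.0]]
contact_force: [-1.2, 0.0, 4.0]
grip_width: -0.0002
grip_force: 1.6
```

```bash
python3 look.py .2 .15 .1 .05 0
```

```text
side 1197 th 0.251
top 372 th 0.224
0.2 [ 0.5926 -0.0653  0.1862]
pos [ 0.5961 -0.0647  0.1957] F [0.08 0.08 0.51] t 8.475 yaw 9.34 grip -0.0002
units [ 0.0121 -0.0001  0.0317]
0.15 [ 0.5894 -0.0658  0.1763]
pos [ 0.5961 -0.0647  0.1957] F [0.08 0.08 0.51] t 8.475 yaw 9.34 grip -0.0002
units [ 0.0226 -0.0001  0.0645]
0.1 [ 0.5868 -0.0663  0.1663]
pos [ 0.5961 -0.0647  0.1957] F [0.08 0.08 0.51] t 8.475 yaw 9.34 grip -0.0002
units [ 0.0314 -0.0001  0.0978]
0.05 [ 0.5847 -0.0666  0.1562]
pos [ 0.5961 -0.0647  0.1957] F [0.08 0.08 0.51] t 8.475 yaw 9.34 grip -0.0002
units [ 0.0386 -0.0002  0.1316]
0.0 [ 0.583  -0.0669  0.146 ]
pos [ 0.5961 -0.0647  0.1957] F [0.08 0.08 0.51] t 8.475 yaw 9.34 grip -0.0002
units [ 0.0441 -0.0002  0.1656]
```

>>> play_rows:
  motion: [-1,0.006,0,0.016,0,-1,0.012,0,0.032,0,-1,0.018,0,0.048,0,-1,0.023,0,0.064,0,-1,0.027,0,0.081,0,-1,0.031,0,0.097,0,-1,0.034,0,0.11,0,-1,0.036,0,0.12,0]

```text
t: 9.48
tool_pos: [0.5858, -0.0665, 0.1602]
tool_rot: [[-0.987, -0.162, -0.001], [-0.162, 0.987, -0.0], [0.001, 0.0, -1.0]]
contact_force: [-1.0, 0.5, 3.1]
grip_width: -0.0001
grip_force: 1.5
```

```bash
python3 look.py 0
```

```text
side 1258 th 0.069
top 226 th 0.079
0.0 [ 0.583  -0.0669  0.146 ]
pos [ 0.5857 -0.0664  0.16  ] F [ 0.12 -0.34 -0.95] t 9.575 yaw 9.34 grip -0.0001
units [ 0.009  -0.0002  0.0466]
```

Now the last stretch, at about 0.08 rad/s.

>>> play_rows:
  motion: [-1,0.002,0,0.007,0,-1,0.003,0,0.014,0,-1,0.005,0,0.021,0,-1,0.006,0,0.028,0,-1,0.007,0,0.034,0,-1,0.008,0,0.039,0,-1,0.009,0,0.043,0,-1,0.009,0,0.047,0]

```text
t: 10.58
tool_pos: [0.5835, -0.0668, 0.1464]
tool_rot: [[-0.987, -0.162, 0.0], [-0.162, 0.987, 0.0], [-0.0, 0.0, -1.0]]
contact_force: [-0.2, 0.7, 2.6]
grip_width: 0.0001
grip_force: 1.4
```

```bash
python3 look.py 0
```

```text
side 1282 th 0.001
top 220 th -0.02
0.0 [ 0.583  -0.0669  0.146 ]
pos [ 0.5834 -0.0668  0.1463] F [ 0.74 -0.27  2.19] t 10.675 yaw 9.36 grip 0.0
units [ 0.0013 -0.0001  0.0009]
```

Nearly there. I press down gently until it meets the firm stop.

>>> play_rows:
  motion: [-1,0.001,0,0.002,0,-1,0.001,0,0.004,0,-1,0.001,0,0.006,0,-1,0.001,0,0.008,0,-1,0.001,0,0.01,0,-1,0.001,0,0.01,0]

```text
t: 11.42
tool_pos: [0.5835, -0.0669, 0.146]
tool_rot: [[-0.987, -0.163, 0.002], [-0.163, 0.987, -0.0], [-0.002, -0.001, -1.0]]
contact_force: [-6.7, 2.9, 20.2]
grip_width: 0.0004
grip_force: 10.1
```

It's a firm stop at z = 0.146 with 20 N, so the lid is fully shut. I lift off and check.

>>> play_rows:
  motion: [-1,0,0,-0.02,0,-1,0,0,-0.06,0,-1,0,0,-0.12,0,-1,0,0,-0.18,0,-1,0,0,-0.2,0,-1,0,0,-0.2,0]

```text
t: 12.18
tool_pos: [0.583, -0.0669, 0.2034]
tool_rot: [[-0.987, -0.162, 0.0], [-0.162, 0.987, 0.0], [-0.0, 0.0, -1.0]]
contact_force: [0.6, -0.3, -0.1]
grip_width: 0.0002
grip_force: 0.0
```

Run:
```python
from h import *
shift([*KEY['mono'],.155])
t,s=snap('top'),snap('side')
P=cloud(s); d=P[:,:2]-(HINGE-.148*EX); L=np.c_[d@EX,d@EY,P[:,2]]
for x in(-.06,-.03,0,.05,.1):
    q=L[(abs(L[:,0]-x)<.012)&(abs(L[:,1]-.12)<.05)&(L[:,2]<.17)]; print(x,np.median(q[:,2]).round(4))
a=cv2.resize(s['pixels'][90:245,235:385,::-1],(450,465),interpolation=cv2.INTER_CUBIC)
cv2.imwrite('pics/p3.png',a)
```

```text
pos [ 0.583  -0.0669  0.2034] F [ 0.64 -0.26 -0.11] t 12.175 yaw 9.34 grip 0.0002
units [ 0.2364 -0.2169  0.1613]
-0.06 0.147
-0.03 0.1475
0 0.1477
0.05 0.1479
0.1 0.1478
```

View pics/p3.png

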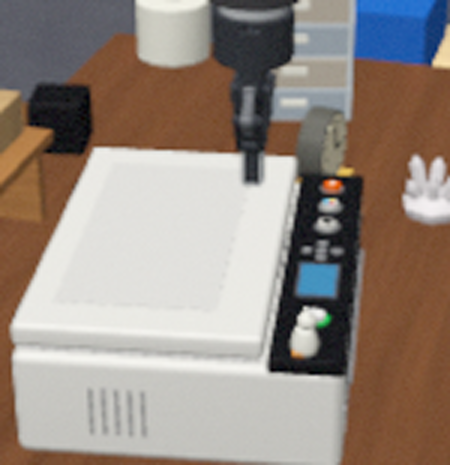

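The picture shows the lid lying flat and shut, with the cat and keys in place. Now I move to the black-copy key.

>>> play_rows:
  motion: [-1,0.06,-0.055,0,0,-1,0.12,-0.11,0,0,-1,0.18,-0.165,0,0,-1,0.236,-0.217,0,0,-1,0.236,-0.217,0.05,0,-1,0.236,-0.217,0.11,0,-1,0.236,-0.217,0.16,0,-1,0.236,-0.217,0.16,0]

```text
t: 13.28
tool_pos: [0.523, -0.1426, 0.1538]
tool_rot: [[-0.987, -0.162, -0.003], [-0.162, 0.987, -0.0], [0.003, 0.0, -1.0]]
contact_force: [0.2, -0.1, 0.6]
grip_width: 0.0004
grip_force: 0.0
```

Run:
```python
from h import *
shift([*KEY['mono'],.132])
t,s=snap('top'),snap('side')
a=cv2.resize(s['pixels'][125:215,310:380,::-1],(420,540),interpolation=cv2.INTER_CUBIC)
b=cv2.resize(t['pixels'][160:230,345:425,::-1],(380,332),interpolation=cv2.INTER_CUBIC)
o=np.zeros((540,800,3),np.uint8); o[:,:420]=a; o[:332,420:]=b
cv2.imwrite('pics/p4.png',o)
```

```text
pos [ 0.523  -0.1426  0.1538] F [ 0.17 -0.07  0.59] t 13.275 yaw 9.35 grip 0.0004
units [-0.0024 -0.0003  0.0728]
```

View pics/p4.png

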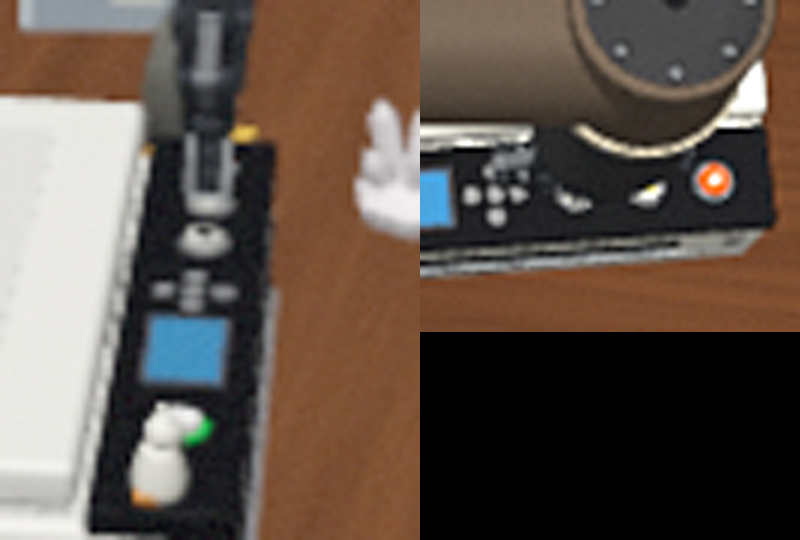

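The fingertips are at (210,195), right above the black-copy key at (206,240), and the 22 mm still to descend accounts for the gap. I press.

>>> play_rows:
  motion: [-1,-0.002,0,0.025,0,-1,-0.002,0,0.05,0,-1,-0.002,0,0.065,0,-1,-0.002,0,0.073,0,-1,-0.002,0,0.078,0,-1,-0.002,0,0.081,0]

```text
t: 14.12
tool_pos: [0.5244, -0.1425, 0.1313]
tool_rot: [[-0.987, -0.163, 0.0], [-0.163, 0.987, -0.0], [-0.0, -0.0, -1.0]]
contact_force: [-1.1, 0.3, 3.4]
grip_width: -0.0003
grip_force: 1.1
```

>>> play_rows:
  motion: [-1,0,0,0.004,0,-1,0,0,0.008,0,-1,0,0,0.011,0,-1,0,0,0.014,0,-1,0,0,0.014,0]

```text
t: 14.75
tool_pos: [0.5244, -0.1426, 0.128]
tool_rot: [[-0.987, -0.163, 0.001], [-0.163, 0.987, -0.0], [-0.0, -0.0, -1.0]]
contact_force: [-4.7, 1.9, 11.7]
grip_width: -0.0003
grip_force: 6.1
```

It's at the stop: 11.7 N at z = 0.128. I retract.

>>> play_rows:
  motion: [-1,0,0,-0.03,0,-1,0,0,-0.1,0,-1,0,0,-0.2,0,-1,0,0,-0.3,0,-1,0,0,-0.38,0,-1,0,0,-0.4,0,-1,0,0,-0.4,0]

```text
t: 15.62
tool_pos: [0.5243, -0.1424, 0.2466]
tool_rot: [[-0.987, -0.162, 0.0], [-0.162, 0.987, 0.0], [-0.0, 0.0, -1.0]]
contact_force: [-1.3, -0.6, -0.4]
grip_width: -0.0001
grip_force: 0.0
```

Run:
```python
from h import *
s=snap('side'); cv2.imwrite('pics/p5.png',s['pixels'][:,:,::-1])
```

```text
(no output)
```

View pics/p5.png

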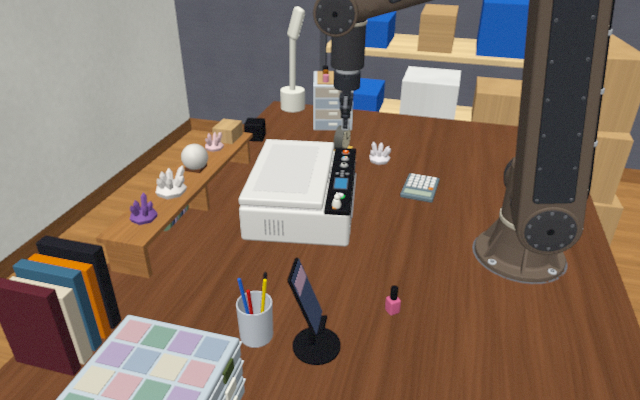

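The lid is shut at (290,170), every bystander stands where it was, and the arm is clear. I hand the job in.

```bash
python3 -c "
from workcell import bot
print(bot.finish_job())"
```

```text
the job is handed in; nothing more can be done
None
```

I pressed the power key to its stop, closed the lid slowly until it was fully shut, then pressed the black-copy key to its stop; the job is handed in at about 16 s, with the arm clear and nothing else visibly moved (no verdict was shown).

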